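# Sweep the plywood offcuts into the scrap bin

### The job

Clear the bench: with the fingertips, sweep the three solid plywood offcuts (a strip, a rectangular block and a round plug) across the bench top and over its far edge into the scrap bin that hangs there, none on the floor. Do not pick any of them up: slide them along the bench. Leave the finished spoked wheel, the glue stick, the roll of tape and the screw jar where they are.

Things in the scene. Friction and masses are not known exactly. Their poses are not given: they have to be found in the camera images.
- bin_mouth (a point): Scrap bin: open grey box 200 (x) x 280 (y) x 150 mm deep, walls 4 mm, hung fixed somewhere along the bench's far edge, square to it. This point: centre of its mouth, at rim height, 6 mm below the bench top (z = 0); nothing of it stands above the bench. The bench's straight far edge, along y, lies 103 mm nearer the robot (-x) than this point, 3 mm short of the bin. Beside the bin: only floor.
- strip: Plywood offcut: a solid strip, 24 (its x) x 80 (its y) x 12 mm high; its long axis lies within about 25 degrees of parallel to the bench's far edge at the start. It lies flat on the bench, its origin is the centre of its underside, its z axis points up.
- block: Plywood offcut: a solid rectangular block, 55 (its x) x 40 (its y) x 12 mm high, turned any way. It lies flat on the bench, its origin is the centre of its underside, its z axis points up.
- plug: Plywood offcut: a solid round hole-saw plug, 44 mm across, 15 mm high, with a small dark pilot hole in the middle. It lies flat on the bench, its origin is the centre of its underside, its z axis points up.
- wheel: The finished part, to be left alone: a plywood wheel with rim, hub and six spokes, 76 mm across, 12 mm high, loose on the bench to the left or right of the offcuts. It lies flat on the bench, its origin is the centre of its underside, its z axis points up.
- glue_stick: Glue stick standing upright on the bench to the left or right of the offcuts, 30 mm across, 90 mm high, black with a red cap; easily tipped. Origin: centre of its underside, z up. Leave alone.
- tape_roll: Roll of brown tape lying flat on the bench to the left or right of the offcuts, 92 mm across, 24 mm high. Origin: centre of its underside, z up. Leave alone.
- screw_jar: Closed glass jar of screws with a steel lid, standing to the left or right of the offcuts, 48 mm across, 60 mm high. Origin: centre of its underside, z up. Leave alone.

How it is judged:
By the outcome, as a careful person would: the job done as asked, in the order asked, and still so for the second after the job is handed in, with the robot touching nothing.
It also fails if it takes over 61 s, if anything falls off the work surface, if the arm or the gripper's body presses on something with over 40 N, if the wrist force passes 120 N, or if a joint passes its speed limit or range.

### The arm

A 6-joint arm with a two-finger parallel gripper is mounted at the origin on the work surface. World frame = base frame: x ahead of the robot, y to its left, z up, the work surface at z = 0. Lengths are in m, angles in degrees, forces in N, time in s.
With the tool pointing down it reaches from about 0.25 to 0.775 m from the base axis. Payload 4 kg.
Tool frame: the origin (TCP) lies midway between the tips of the shut fingers; the grasp point (between the pads) lies arm.grip_point_offset behind it (arm.grip_point_offset is the distance from the TCP to the grasp point, in m); z points along the fingers, y is the direction in which the jaws open and shut (so a half turn about z gives the same grasp; the last joint's range is limited). The gripper opens to 85 mm and grips with 20 to 120 N. Pads are 22 mm wide; open, the fingers measure 114 mm over their backs; the gripper's body (76 mm by 85 mm) begins 54 mm behind the grasp point. The pads swing forward as they close: fully open they stand 13 mm farther back than shut.
Start: joints at [70.296, 4.996, 78.535, -0, 96.463, -5.907], TCP at [0.131, 0.534, 0.192] pointing down, gripper open.
Joint ranges: [-177.83, 177.83], [-43.37, 116.18], [15.69, 146.23], [-61.86, 241.86], [9.47, 152.12], [-147.06, 147.06]. Speed limits (degrees/s): [159.86, 159.86, 180, 180, 180, 180].

### API

Orientations are given as [roll, pitch, yaw] about the fixed x, y, z axes, in that order (R = Rz(yaw) Ry(pitch) Rx(roll)).
In Python, from station import arm gives the robot as it stands.
- The arm moves only by the shell command python3 -m pendant 'ROWS' [FORCE]. ROWS is JSON, a list of rows, each an object with "hand": the opening, from 0 (shut) to 1 (fully open); "linear": the shift along the tool's x, y, z in m, a list of three; "yaw": the turn about the tool's z in degrees. In form: [{"hand": hand, "linear": [dx, dy, dz], "yaw": yaw}, ...]. A call has 1 to 12 rows; each row shifts and turns the commanded pose from where the row before left it, along the tool's axes as they then stand; what a row does not reach is not made up. A row lasts 1/10 s, in which the tool goes at most 50 mm and 8.59 degrees, less where a joint would pass 70% of its speed; a pose out of reach is approached as far as the arm can. A call is refused whole if a number of a shift passes 0.05 or a number of a turn 8.59, either way. A call with a gripper value outside its range is refused whole. The fingers move at their own pace and stop on an object; FORCE is the grip in N (left out, the last holds). Time passes only in rows, so rows that do not move let the fingers close. It gives the time, the measured TCP pose, the force and the opening at its end, in the units of the state.
- arm.sense(): the state, without advancing time (a new reading comes with each control period).
- arm.snapshot(name): name is "scene" or "top" or "wrist"; returns a dict with "img" (384x512x3 uint8, blue, green, red), "mtx" (3x3 intrinsics, pixels), "k1" (the pictures are not rectified: a ray, as slopes to the right and down, at radius r is drawn at 1 + k1 r^2 times it, then the intrinsics apply), "rvec" (rotation vector, rad) and "tvec" (3), from world to camera coordinates, as OpenCV has them; the wrist camera has in their place "T_tool_cam" (4x4, takes a point from camera to tool coordinates, whose origin is the TCP and whose axes are the flange's). Camera axes: x right, y down, z forward; pixel columns grow to the right and rows downward; lengths in m; the calibration is good to about 2 mm. A picture is of the moment at which its call begins: read the wrist's pose just before it. There is no depth.
- arm.hand_in(): hands the job in, once; it reports no verdict.
The state is a dict: "clock": time; "joints": joint angles; "qd": joint speeds; "effort": joint torques, N m; "tool_pos": TCP position; "tool_rot": TCP orientation; "wrist_force": force on the tool from outside, world axes, zero at the start; "wrist_torque": the same for the moment, N m; "gripper_width": opening from 0.0 (shut) to 1.0 (fully open).
Only numpy, scipy, OpenCV 4.12 (cv2) and the standard library are available. Lean on these libraries where they do the work, as an engineer would, in place of code of your own. Each camera call takes 0.05 s, during which the arm holds its last target. There are 200 camera calls.

## Working session

There is one attempt and no reset: what is moved stays moved. The work goes in short steps, Python scripts to look and compute and a shell command to move; the robot and the scene stay as the last step left them, time stands still between calls to the robot, and variables do not carry over. Pictures are saved under pics/ and viewed, about 8 in all and at most 12, crops included, and the job is handed in when it is done.

```bash
ls; mkdir -p pics; python3 - <<'E'
from station import arm
import cv2
for n in("top","scene"):
    s=arm.snapshot(n); cv2.imwrite(f"pics/{n}1.png",cv2.resize(s["img"],(800,600),interpolation=cv2.INTER_CUBIC)); print(n,s["mtx"],s["k1"],s["rvec"],s["tvec"])
print(arm.sense(),arm.grip_point_offset)
E
```

```text
pics
top [[377.85521795   0.         255.26384839]
 [  0.         377.85521795 186.68419047]
 [  0.           0.           1.        ]] -0.010859450646655286 [ 2.11921979 -2.12177692  0.21250548] [0.00165956 0.59902798 0.79359686]
scene [[444.04301863   0.         252.18208044]
 [  0.         444.04301863 191.83498465]
 [  0.           0.           1.        ]] -0.12473013177562113 [ 2.12166937  0.59170365 -0.30515485] [-0.53270283 -0.16559893  1.41141561]
{'clock': 0.1, 'joints': array([ 7.02971229e+01,  5.03676839e+00,  7.86177708e+01, -1.26043241e-03,
        9.64630537e+01, -5.90690322e+00]), 'qd': array([-0.10117359,  0.01219885, -0.20951035, -0.18809678,  0.02579914,
       -0.04435735]), 'effort': array([ 3.35759374e-03, -3.53015220e+01, -3.14219749e+01, -6.39614723e-05,
        7.86123943e-03,  6.46423331e-06]), 'tool_pos': array([0.13098349, 0.53362276, 0.19132327]), 'tool_rot': array([-1.79882903e+02, -1.08556994e-02,  1.66203874e+02]), 'wrist_force': array([-0.29536596, -0.427827  ,  0.14577289]), 'wrist_torque': array([-0.00512372, -0.00577079, -0.00282222]), 'gripper_width': 0.9965893461731433} 0.0187
```

View pics/top1.png

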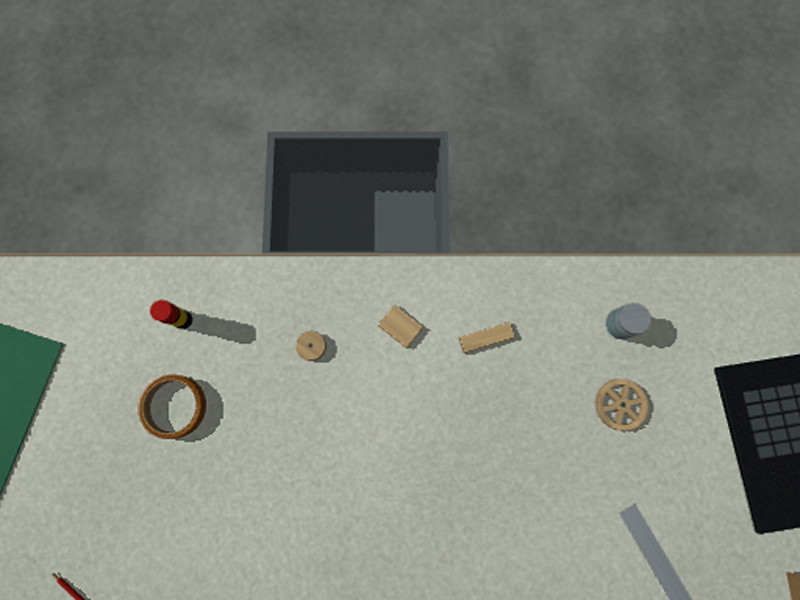

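View pics/scene1.png

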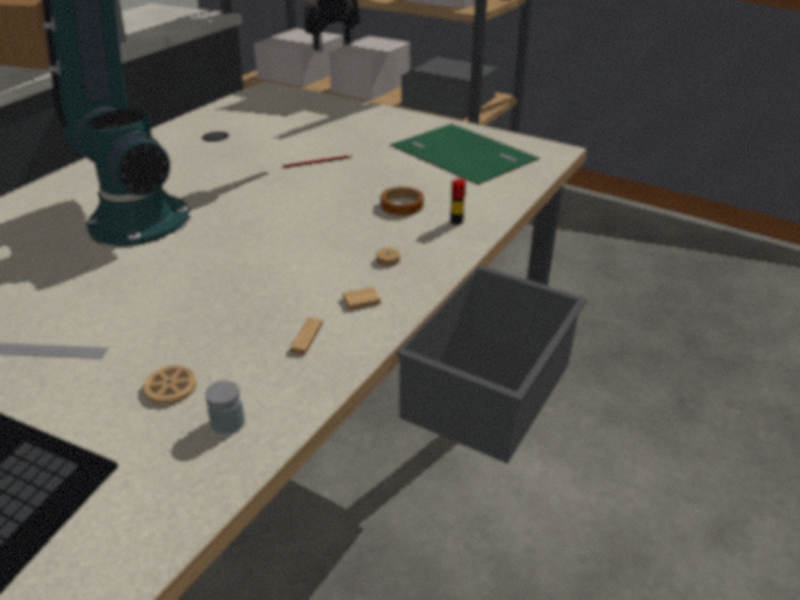

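The top view shows, in 800x600 pixels: plug (311,345), block (402,327), strip (488,338) and the bin mouth at columns 266-446 with the bench edge at row 254. The glue stick's base is at about (185,321), the tape at (173,407), the wheel at (623,405) and the jar's base at about (620,325).

```bash
cat > h.py <<'E'
import numpy as np,cv2
from station import arm
def world(s,uv,z,sc=1.5625,off=(0,0)):
    K,k=s["mtx"],s["k1"]; R=cv2.Rodrigues(np.array(s["rvec"]))[0]; t=np.array(s["tvec"]).ravel()
    u=(np.array(uv,float)+.5)/sc-.5+np.array(off)
    p=cv2.undistortPoints(u.reshape(1,1,2),K,np.array([k,0,0,0.]))[0,0]
    d=R.T@np.array([*p,1]); c=-R.T@t
    return (c+d*(z-c[2])/d[2])[:2]
E
python3 - <<'E'
from h import *
s=arm.snapshot("top")
P=dict(plug=(311,345,.015),glue=(184,321,.0),gluetop=(164,311,.09),jarbase=(617,325,0),jartop=(633,320,.06),wheel=(623,405,.012),tape=(173,407,.024),
binL=(266,133,-.006),binR=(447,133,-.006),binLn=(264,252,-.006),binRn=(447,252,-.006),edgeL=(20,255,0),edgeM=(400,255,0),edgeR=(780,255,0),
b1=(396,306,.012),b2=(422,326,.012),b3=(406,346,.012),b4=(380,326,.012),s1=(459,340,.012),s2=(513,323,.012),s3=(517,336,.012),s4=(464,352,.012))
for k,v in P.items(): print(k,world(s,v[:2],v[2]).round(4))
E
```

```text
plug [0.5271 0.1324]
glue [0.5657 0.33  ]
gluetop [0.5663 0.3259]
jarbase [ 0.5588 -0.3332]
jartop [ 0.5576 -0.3341]
wheel [ 0.4382 -0.3289]
tape [0.4363 0.3286]
binL [0.8785 0.2191]
binR [ 0.8784 -0.0785]
binLn [0.6763 0.2135]
binRn [ 0.6761 -0.075 ]
edgeL [0.6702 0.5949]
edgeM [ 0.6697 -0.0008]
edgeR [ 0.6696 -0.5997]
b1 [0.5866 0.0055]
b2 [ 0.556  -0.0337]
b3 [ 0.5258 -0.0094]
b4 [0.556  0.0297]
s1 [ 0.5347 -0.089 ]
s2 [ 0.5604 -0.1712]
s3 [ 0.5406 -0.1765]
s4 [ 0.5167 -0.0961]
```

```bash
python3 -m pendant '[{"hand":0.4,"linear":[0,0,0],"yaw":-6.9},{"hand":0.4,"linear":[0,0,0],"yaw":-6.9},{"hand":0.4,"linear":[-0.038,-0.045,0],"yaw":0},{"hand":0.4,"linear":[-0.038,-0.045,0],"yaw":0},{"hand":0.4,"linear":[-0.038,-0.045,0],"yaw":0},{"hand":0.4,"linear":[-0.038,-0.045,0],"yaw":0},{"hand":0.4,"linear":[-0.038,-0.045,0],"yaw":0},{"hand":0.4,"linear":[-0.038,-0.045,0],"yaw":0},{"hand":0.4,"linear":[-0.038,-0.045,0],"yaw":0},{"hand":0.4,"linear":[-0.038,-0.045,0],"yaw":0},{"hand":0.4,"linear":[-0.038,-0.045,0],"yaw":0},{"hand":0.4,"linear":[0,0,0],"yaw":0}]'
```

```text
clock: 1.35
tool_pos: [0.4244, 0.1855, 0.1917]
tool_rot: [-179.8, 0.0, 179.5]
wrist_force: [-0.7, -0.0, 0.7]
gripper_width: 0.398
```

```bash
python3 -m pendant '[{"hand":0.4,"linear":[-0.025,-0.027,0.02],"yaw":0},{"hand":0.4,"linear":[-0.024,-0.027,0.03],"yaw":0},{"hand":0.4,"linear":[0,0,0.045],"yaw":0},{"hand":0.4,"linear":[0,0,0.045],"yaw":0},{"hand":0.4,"linear":[0,0,0.03],"yaw":0},{"hand":0.4,"linear":[0,0,0.011],"yaw":0},{"hand":0.4,"linear":[0,0,0],"yaw":0}]'
```

```text
clock: 2.05
tool_pos: [0.4687, 0.1367, 0.0097]
tool_rot: [-180.0, -0.2, -180.0]
wrist_force: [0.3, -0.3, 0.5]
gripper_width: 0.397
```

```bash
python3 -m pendant '[{"hand":0.4,"linear":[0,-0.003,0.003],"yaw":0},{"hand":0.4,"linear":[0,0,0.002],"yaw":0},{"hand":0.4,"linear":[0,0,0],"yaw":0}]'; python3 - <<'E'
from h import *
print(arm.sense()["tool_pos"])
s=arm.snapshot("top"); cv2.imwrite("pics/c2.png",cv2.resize(s["img"][140:300,90:350],None,fx=3,fy=3,interpolation=cv2.INTER_CUBIC))
E
```

```text
clock: 2.35
tool_pos: [0.4717, 0.1336, 0.008]
tool_rot: [180.0, 0.2, -180.0]
wrist_force: [-0.3, -0.3, -0.4]
gripper_width: 0.404
[0.47173387 0.13358972 0.00796584]
```

View pics/c2.png

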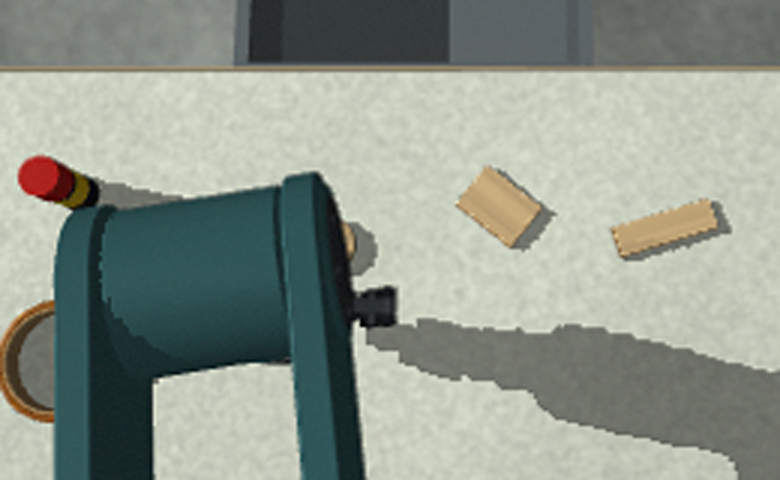

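The crop shows the arm hiding the plug. The block and strip are unchanged, and the fingers stand behind the plug. I'll lower a little and sweep.

```bash
python3 -m pendant '[{"hand":0.4,"linear":[0,-0.001,0.004],"yaw":0},{"hand":0.4,"linear":[-0.012,0,0],"yaw":0},{"hand":0.4,"linear":[-0.016,0,0],"yaw":0},{"hand":0.4,"linear":[-0.016,0,0],"yaw":0},{"hand":0.4,"linear":[-0.016,0,0],"yaw":0},{"hand":0.4,"linear":[-0.016,0,0],"yaw":0}]'; python3 - <<'E'
from h import *
s=arm.snapshot("scene"); cv2.imwrite("pics/s3.png",cv2.resize(s["img"][90:290,150:400],None,fx=3,fy=3,interpolation=cv2.INTER_CUBIC))
E
```

```text
clock: 3.0
tool_pos: [0.5481, 0.1323, 0.0023]
tool_rot: [180.0, 0.0, 180.0]
wrist_force: [1.0, 0.8, 0.0]
gripper_width: 0.4
```

View pics/s3.png

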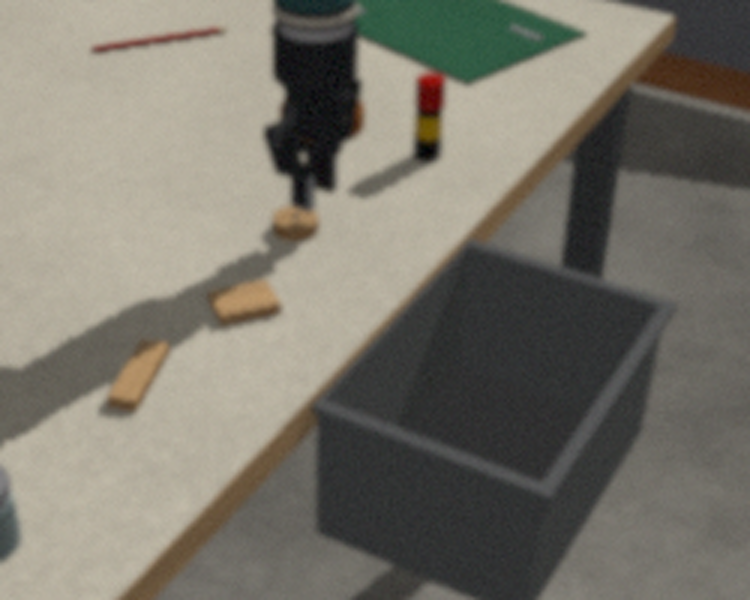

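```bash
python3 - <<'E'
from h import *
s=arm.snapshot("scene")
for p in ((295,217),(297,222)): print(world(s,p,.015,3,(150,90)))
print(world(s,(303,205),.01,3,(150,90)),arm.sense()["tool_pos"])
E
```

```text
[0.52798759 0.13301077]
[0.53438491 0.12623559]
[0.51859131 0.16317804] [0.54912411 0.13215857 0.00248713]
```

```bash
python3 - <<'E'
from h import *
print(arm.sense()["tool_pos"],arm.sense()["tool_rot"])
s=arm.snapshot("scene"); w=arm.snapshot("wrist")
a=cv2.resize(s["img"][110:210,200:300],(400,400),interpolation=cv2.INTER_CUBIC)
b=cv2.resize(w["img"],(400,300)); b=cv2.copyMakeBorder(b,0,100,0,0,cv2.BORDER_CONSTANT)
cv2.imwrite("pics/sw4.png",np.hstack([a,b])); print(w["T_tool_cam"],w["mtx"],w["k1"])
E
```

```text
[0.54912411 0.13215857 0.00248713] [1.79990176e+02 1.12804595e-01 1.79963117e+02]
[[-2.76956944e-04 -9.65659043e-01 -2.59812503e-01  6.68110567e-02]
 [ 9.99999862e-01 -1.51372766e-04 -5.03372333e-04 -1.06798332e-03]
 [ 4.46757508e-04 -2.59812606e-01  9.65658951e-01 -1.82070962e-01]
 [ 0.00000000e+00  0.00000000e+00  0.00000000e+00  1.00000000e+00]] [[333.70665656   0.         257.30964437]
 [  0.         333.70665656 192.79442545]
 [  0.           0.           1.        ]] -0.059291560208122394
```

View pics/sw4.png

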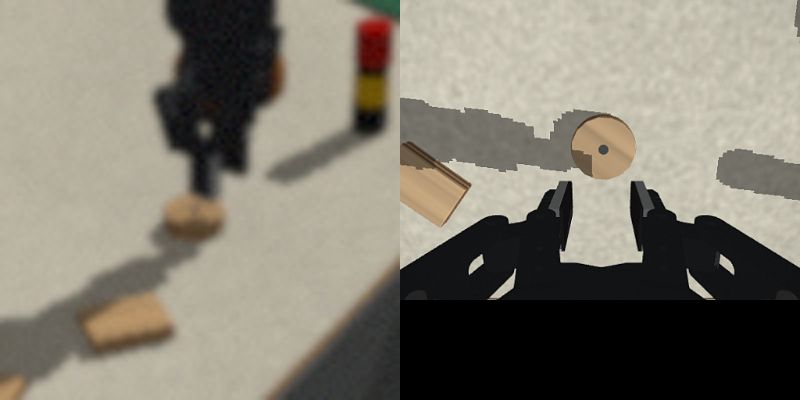

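```bash
cat >> h.py <<'E'
from scipy.spatial.transform import Rotation as Ro
def wworld(w,st,uv,z,sc,off=(0,0)):
    u=(np.array(uv,float)+.5)/sc-.5+np.array(off)
    p=cv2.undistortPoints(u.reshape(1,1,2),w["mtx"],np.array([w["k1"],0,0,0.]))[0,0]
    R=Ro.from_euler("xyz",st["tool_rot"],degrees=True).as_matrix(); T=w["T_tool_cam"]
    d=R@T[:3,:3]@np.array([*p,1]); c=R@T[:3,3]+st["tool_pos"]
    return (c+d*(z-c[2])/d[2])[:2]
def proj(s,P): return cv2.projectPoints(np.array(P,float).reshape(-1,1,3),np.array(s["rvec"]),np.array(s["tvec"]),s["mtx"],np.array([s["k1"],0,0,0.]))[0].reshape(-1,2)
E
python3 - <<'E'
from h import *
st=arm.sense(); w=arm.snapshot("wrist"); s=arm.snapshot("scene")
print(st["joints"],st["tool_pos"])
print(wworld(w,st,(203,150),.015,.78125))
R=cv2.Rodrigues(np.array(s["rvec"]))[0]; print("scene cam",-R.T@np.array(s["tvec"]).ravel())
print((proj(s,[st["tool_pos"],st["tool_pos"]+[0,.02,0.05],[.527,.132,.015],[.1,0,0.05],[.67,-.07,0]])-[200,110])*4)
E
```

```text
[ 7.81808077e+00  1.31208911e+01  9.15645059e+01  9.10199148e-03
  7.53639352e+01 -8.21673316e+01] [0.54664897 0.13224481 0.00206284]
[0.52500374 0.13249591]
scene cam [ 1.10087434 -0.79314404  0.6799173 ]
[[ 213.70870959  230.9510514 ]
 [ 228.42169503  158.33606563]
 [ 190.08821163  208.25676026]
 [-374.19370228   97.18145869]
 [ 216.22184115  441.36806726]]
```

```bash
python3 - <<'E'
from h import *
s=arm.snapshot("scene")
for z in (0,.02,.06,.1):
  for y in (.107,.157): print(z,y,((proj(s,[[.547,y,z]])-[200,110])*4).round())
im=arm.snapshot("scene")["img"][100:220,190:310]
st=arm.sense();w=arm.snapshot("wrist")
for p in ((170,183),(233,183)): print(wworld(w,st,p,.005,.78125))
a=cv2.resize(im,(400,400),interpolation=cv2.INTER_CUBIC); b=cv2.resize(w["img"][130:330,170:370],(400,400),interpolation=cv2.INTER_CUBIC)
cv2.imwrite("pics/sw5.png",np.hstack([cv2.convertScaleAbs(a,alpha=1.6,beta=30),cv2.convertScaleAbs(b,alpha=1.3,beta=40)]))
E
```

```text
0 0.107 [[196. 250.]]
0 0.157 [[232. 218.]]
0.02 0.107 [[196. 226.]]
0.02 0.157 [[232. 194.]]
0.06 0.107 [[195. 176.]]
0.06 0.157 [[232. 146.]]
0.1 0.107 [[195. 125.]]
0.1 0.157 [[233.  96.]]
[0.55215938 0.10842456]
[0.55215534 0.15495163]
```

View pics/sw5.png

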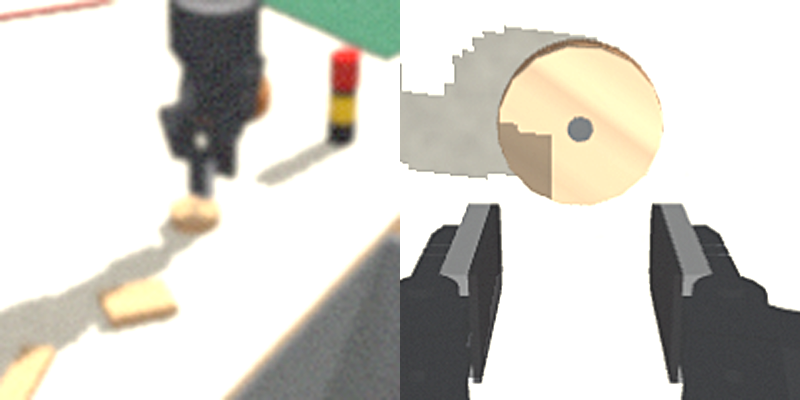

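The wrist and scene views both put the fingertips about 40 mm above where the reported TCP says they are: the pad tip fits tool x = 11 mm, z = -42 mm. The plug hasn't moved. I'll back off, shut the hand and check the real tip height.

```bash
python3 -m pendant '[{"hand":0.4,"linear":[0,0,-0.04],"yaw":0},{"hand":0.4,"linear":[0.045,0,-0.01],"yaw":0},{"hand":0,"linear":[0.04,0,0],"yaw":0},{"hand":0,"linear":[0,0,0],"yaw":0},{"hand":0,"linear":[0,0,0],"yaw":0},{"hand":0,"linear":[0,0,0],"yaw":0}]';  python3 - <<'E'
from h import *
st=arm.sense(); w=arm.snapshot("wrist"); s=arm.snapshot("scene")
a=cv2.resize(s["img"][100:220,180:300],(400,400),interpolation=cv2.INTER_CUBIC); b=cv2.resize(w["img"][120:320,150:350],(400,400),interpolation=cv2.INTER_CUBIC)
T=np.linalg.inv(w["T_tool_cam"])
for dz in (0,-.02,-.042):
  for x in (-.011,.011):
    p=T@np.array([x,0,dz,1]); q=w["mtx"]@(p[:3]/p[2]); print("tool",x,dz,((q[:2]-[150,120])*2+[400,0]).round(), "scene",((proj(s,[st["tool_pos"]+np.array([-x,0,-dz])])-[180,100])/.3).round())
cv2.imwrite("pics/sw6.png",np.hstack([a,cv2.convertScaleAbs(b,alpha=1.1,beta=20)]))
E
```

```text
clock: 4.05
tool_pos: [0.4625, 0.1324, 0.0529]
tool_rot: [180.0, 0.1, -180.0]
wrist_force: [-0.1, -0.2, 0.4]
gripper_width: 0.003
tool -0.011 0 [619. 240.] scene [[172. 152.]]
tool 0.011 0 [619. 169.] scene [[151. 146.]]
tool -0.011 -0.02 [619. 270.] scene [[172. 132.]]
tool 0.011 -0.02 [619. 192.] scene [[150. 126.]]
tool -0.011 -0.042 [620. 312.] scene [[171. 109.]]
tool 0.011 -0.042 [620. 224.] scene [[150. 103.]]
```

View pics/sw6.png

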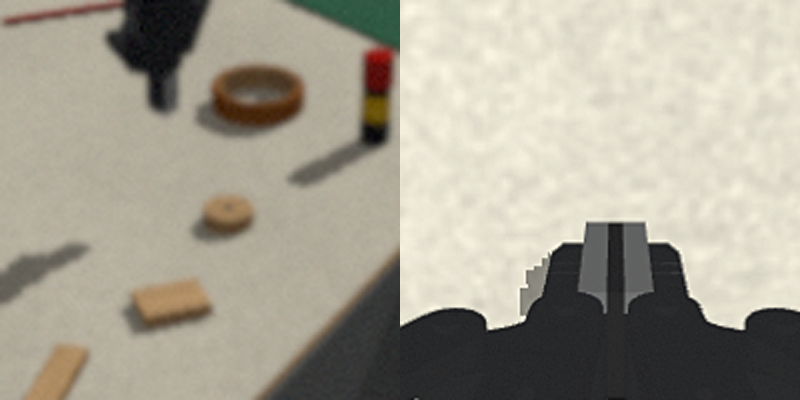

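The wrist and scene views, with the hand shut, show the tips at (617,222) and (162,108). Both match tool z = -42 mm, so the real fingertips sit about 42 mm behind the reported TCP. I'll correct for that by going down to a reported z of about -0.037, feeling for contact.

```bash
python3 -m pendant '[{"hand":0.4,"linear":[0,0,0.04],"yaw":0},{"hand":0.4,"linear":[0,0,0.03],"yaw":0},{"hand":0.4,"linear":[0,0,0.01],"yaw":0},{"hand":0.4,"linear":[0,0,0],"yaw":0},{"hand":0.4,"linear":[0,0,0.004],"yaw":0},{"hand":0.4,"linear":[0,0,0],"yaw":0}]'; for i in 1 2; do :; done; python3 -m pendant '[{"hand":0.4,"linear":[0,0,0.002],"yaw":0},{"hand":0.4,"linear":[0,0,0],"yaw":0},{"hand":0.4,"linear":[0,0,0],"yaw":0}]'
```

```text
clock: 4.75
tool_pos: [0.463, 0.1326, -0.0303]
tool_rot: [180.0, 0.1, -180.0]
wrist_force: [0.4, 0.6, -0.6]
gripper_width: 0.399
clock: 5.05
tool_pos: [0.4619, 0.1324, -0.033]
tool_rot: [180.0, 0.1, -180.0]
wrist_force: [-0.3, 0.7, 0.4]
gripper_width: 0.405
```

```bash
python3 -m pendant '[{"hand":0.4,"linear":[0,0,0.003],"yaw":0},{"hand":0.4,"linear":[-0.015,0,0],"yaw":0},{"hand":0.4,"linear":[-0.015,0,0],"yaw":0},{"hand":0.4,"linear":[-0.015,0,0],"yaw":0},{"hand":0.4,"linear":[-0.015,0,0],"yaw":0},{"hand":0.4,"linear":[-0.015,0,0],"yaw":0},{"hand":0.4,"linear":[-0.015,0,0],"yaw":0}]'; python3 - <<'E'
from h import *
st=arm.sense(); w=arm.snapshot("wrist"); s=arm.snapshot("scene")
a=cv2.resize(s["img"][100:220,180:300],(400,400),interpolation=cv2.INTER_CUBIC); b=cv2.resize(w["img"][120:320,150:350],(400,400),interpolation=cv2.INTER_CUBIC)
cv2.imwrite("pics/sw7.png",np.hstack([a,cv2.convertScaleAbs(b,alpha=1.1,beta=20)]))
E
```

```text
clock: 5.75
tool_pos: [0.552, 0.1324, -0.0368]
tool_rot: [180.0, -0.0, -180.0]
wrist_force: [-0.6, 0.2, 0.7]
gripper_width: 0.4
```

View pics/sw7.png

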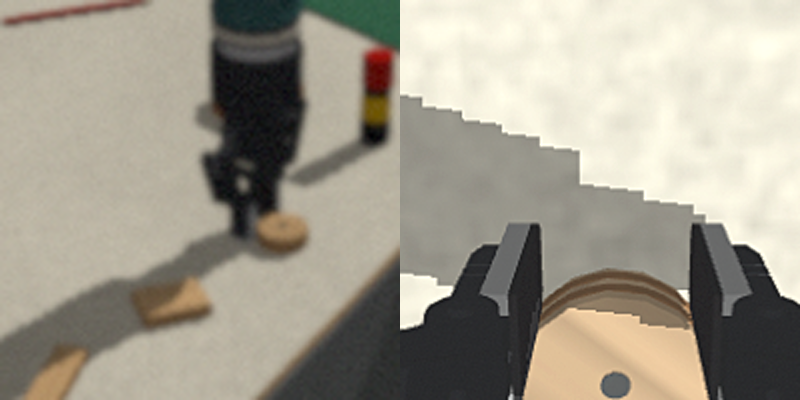

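The plug is now cradled ahead of the two fingertips, with its pilot hole at (615,385) in the wrist view. I'll continue over the edge, then lift and come back to behind the block.

```bash
python3 -m pendant '[{"hand":0.4,"linear":[-0.015,0,0],"yaw":0},{"hand":0.4,"linear":[-0.015,0,0],"yaw":0},{"hand":0.4,"linear":[-0.015,0,0],"yaw":0},{"hand":0.4,"linear":[-0.015,0,0],"yaw":0},{"hand":0.4,"linear":[-0.015,0,0],"yaw":0},{"hand":0.4,"linear":[-0.015,0,0],"yaw":0},{"hand":0.4,"linear":[-0.015,0,0],"yaw":0},{"hand":0.4,"linear":[-0.015,0,0],"yaw":0},{"hand":0.4,"linear":[-0.015,0,0],"yaw":0},{"hand":0.4,"linear":[-0.01,0,0],"yaw":0},{"hand":0.4,"linear":[0,0,0],"yaw":0},{"hand":0.4,"linear":[0,0,0],"yaw":0}]'
```

```text
clock: 7.05
tool_pos: [0.6955, 0.1324, -0.0371]
tool_rot: [180.0, -0.1, -180.0]
wrist_force: [0.7, 0.8, 0.5]
gripper_width: 0.399
```

```bash
python3 -m pendant '[{"hand":0.4,"linear":[0,0,-0.045],"yaw":0},{"hand":0.4,"linear":[0.04,-0.023,-0.015],"yaw":0},{"hand":0.4,"linear":[0.04,-0.023,0],"yaw":0},{"hand":0.4,"linear":[0.04,-0.023,0],"yaw":0},{"hand":0.4,"linear":[0.04,-0.023,0],"yaw":0},{"hand":0.4,"linear":[0.04,-0.023,0],"yaw":0},{"hand":0.4,"linear":[0.04,-0.023,0],"yaw":0},{"hand":0.4,"linear":[0,0,0.03],"yaw":0},{"hand":0.4,"linear":[0,0,0.02],"yaw":0},{"hand":0.4,"linear":[0,0,0],"yaw":0}]'; python3 - <<'E'
from h import *
st=arm.sense(); s=arm.snapshot("top"); w=arm.snapshot("wrist")
a=cv2.resize(s["img"][70:270,150:410],(520,400),interpolation=cv2.INTER_CUBIC); b=cv2.resize(w["img"],None,fx=.54,fy=.54)
b=cv2.copyMakeBorder(b,0,400-b.shape[0],0,0,cv2.BORDER_CONSTANT)
cv2.imwrite("pics/tw8.png",np.hstack([a,b]))
E
```

```text
clock: 8.05
tool_pos: [0.4522, -0.0051, -0.0293]
tool_rot: [179.9, -0.4, 180.0]
wrist_force: [-1.1, 0.4, -0.5]
gripper_width: 0.398
```

View pics/tw8.png

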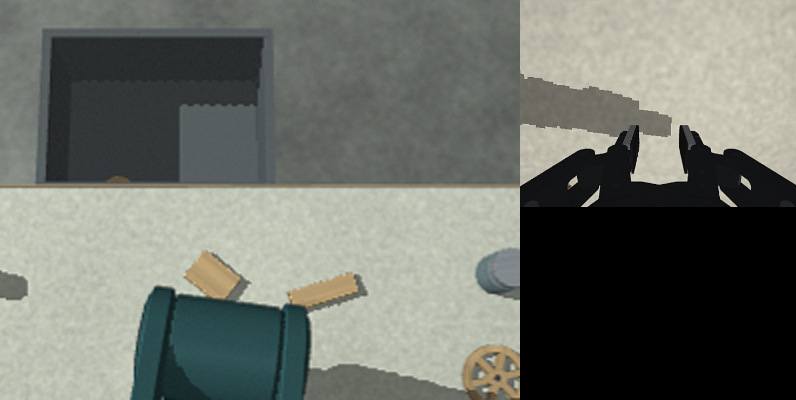

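The plug is in the bin, just visible at (118,181), and the block is where it was. Now I'll sweep the block.

```bash
python3 -m pendant '[{"hand":0.4,"linear":[-0.01,0,0.005],"yaw":0},{"hand":0.4,"linear":[-0.015,0,0.003],"yaw":0},{"hand":0.4,"linear":[-0.015,0,0],"yaw":0},{"hand":0.4,"linear":[-0.015,0,0],"yaw":0},{"hand":0.4,"linear":[-0.015,0.001,0],"yaw":0},{"hand":0.4,"linear":[-0.015,0.002,0],"yaw":0},{"hand":0.4,"linear":[-0.015,0.002,0],"yaw":0},{"hand":0.4,"linear":[-0.015,0.002,0],"yaw":0}]'; python3 - <<'E'
from h import *
st=arm.sense(); s=arm.snapshot("scene"); w=arm.snapshot("wrist")
a=cv2.resize(s["img"][100:240,180:320],(400,400),interpolation=cv2.INTER_CUBIC); b=cv2.resize(w["img"][140:384,130:374],(400,400),interpolation=cv2.INTER_CUBIC)
cv2.imwrite("pics/sw9.png",np.hstack([a,b]))
E
```

```text
clock: 8.95
tool_pos: [0.574, 0.0016, -0.0338]
tool_rot: [-180.0, 0.1, -180.0]
wrist_force: [0.7, -0.4, -1.2]
gripper_width: 0.4
```

View pics/sw9.png

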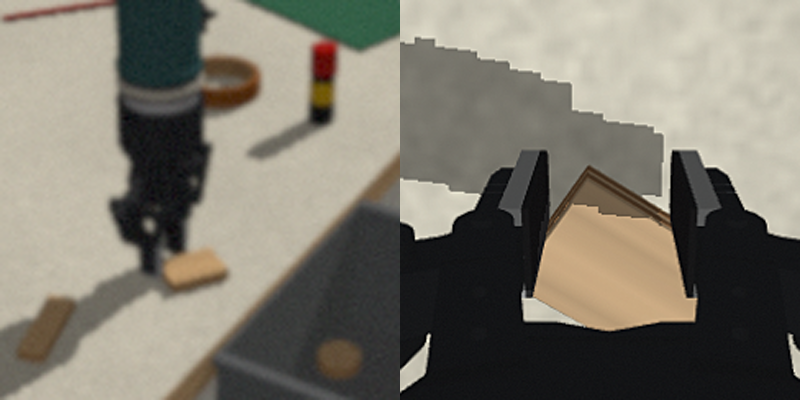

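The block's corner is cradled between the tips at (590,170), and the plug lies in the bin at (340,358).

```bash
python3 -m pendant '[{"hand":0.4,"linear":[-0.015,0.002,0.002],"yaw":0},{"hand":0.4,"linear":[-0.015,0.002,0],"yaw":0},{"hand":0.4,"linear":[-0.015,0.002,0],"yaw":0},{"hand":0.4,"linear":[-0.015,0.002,0],"yaw":0},{"hand":0.4,"linear":[-0.015,0.002,0],"yaw":0},{"hand":0.4,"linear":[-0.015,0.002,0],"yaw":0},{"hand":0.4,"linear":[-0.015,0.002,0],"yaw":0},{"hand":0.4,"linear":[-0.015,0,0],"yaw":0},{"hand":0.4,"linear":[-0.01,0,0],"yaw":0},{"hand":0.4,"linear":[0,0,0],"yaw":0},{"hand":0.4,"linear":[0,0,0],"yaw":0},{"hand":0.4,"linear":[0,0,-0.045],"yaw":0}]'
```

```text
clock: 10.25
tool_pos: [0.6944, 0.0158, -0.0005]
tool_rot: [179.9, -1.0, -180.0]
wrist_force: [-0.0, -0.6, -0.2]
gripper_width: 0.396
```

```bash
python3 -m pendant '[{"hand":0.2,"linear":[0,0,-0.035],"yaw":0},{"hand":0.2,"linear":[0.0223,-0.037,0],"yaw":0},{"hand":0.2,"linear":[0.0223,-0.037,0],"yaw":0},{"hand":0.2,"linear":[0.0223,-0.037,0],"yaw":0},{"hand":0.2,"linear":[0.0223,-0.037,0],"yaw":0},{"hand":0.2,"linear":[0.0223,-0.037,0],"yaw":0},{"hand":0.2,"linear":[0.0223,-0.037,0],"yaw":0},{"hand":0.2,"linear":[0,0,0],"yaw":0}]'; python3 -m pendant '[{"hand":0.2,"linear":[0,0,0],"yaw":8.2},{"hand":0.2,"linear":[0,0,0],"yaw":8.2},{"hand":0.2,"linear":[0,0,0],"yaw":8.2},{"hand":0.2,"linear":[0,0,0],"yaw":8.2},{"hand":0.2,"linear":[0,0,0],"yaw":8.2},{"hand":0.2,"linear":[0,0,0],"yaw":8.2},{"hand":0.2,"linear":[0,0,0],"yaw":8.2},{"hand":0.2,"linear":[0,0,0],"yaw":8.2},{"hand":0.2,"linear":[0,0,0],"yaw":8.2},{"hand":0.2,"linear":[0,0,0],"yaw":0}]'; python3 - <<'E'
from h import *
st=arm.sense(); print(st["tool_pos"],st["tool_rot"]); s=arm.snapshot("scene"); w=arm.snapshot("wrist")
a=cv2.resize(s["img"][140:300,100:420],(400,200),interpolation=cv2.INTER_CUBIC); t=arm.snapshot("top")
a2=cv2.resize(t["img"][70:270,150:410],(400,308),interpolation=cv2.INTER_CUBIC)
b=cv2.resize(w["img"],(400,300)); b=cv2.copyMakeBorder(b,0,208,0,0,cv2.BORDER_CONSTANT)
cv2.imwrite("pics/sw10.png",np.hstack([np.vstack([a,a2]),b]))
E
```

```text
clock: 11.05
tool_pos: [0.5642, -0.211, 0.0435]
tool_rot: [-179.9, -0.1, 179.6]
wrist_force: [-0.2, 0.0, -0.1]
gripper_width: 0.201
clock: 12.05
tool_pos: [0.5675, -0.2057, 0.0434]
tool_rot: [180.0, -0.0, 106.3]
wrist_force: [0.9, 0.1, -0.5]
gripper_width: 0.203
[ 0.56754175 -0.20566355  0.04344379] [ 1.79999660e+02 -3.07524639e-02  1.06259974e+02]
```

View pics/sw10.png

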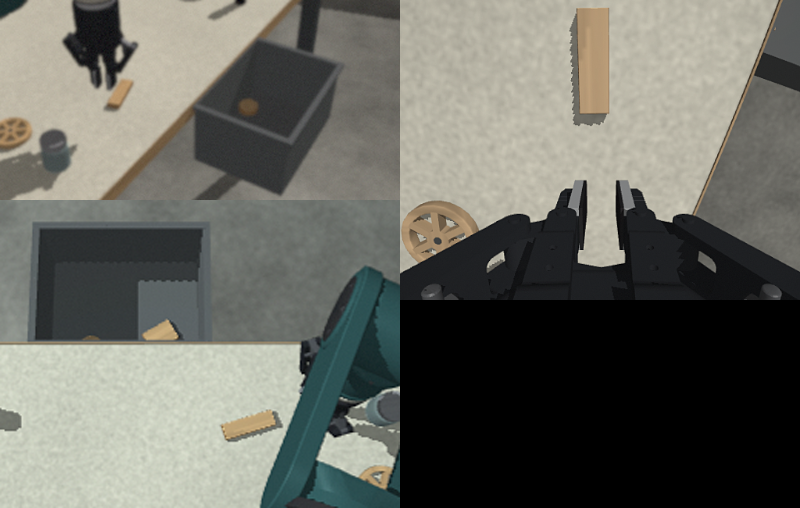

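The plug and block are both in the bin, at (90,338) and (160,330). The strip lies in line ahead of the tips, its near end at (578..609,113).

```bash
python3 - <<'E'
from h import *
st=arm.sense(); w=arm.snapshot("wrist")
R=Ro.from_euler("xyz",st["tool_rot"],degrees=True).as_matrix()
for p in ((178,113),(209,113),(177,9),(208,9)):
    P=wworld(w,st,p,.012,.78125); d=R.T@(np.array([*P,0])-st["tool_pos"]); print(P.round(4),"tool",d[:2].round(4))
E
```

```text
[ 0.5372 -0.1742] tool [ 0.0392 -0.0202]
[ 0.5615 -0.1671] tool [0.0391 0.0051]
[ 0.5158 -0.0987] tool [ 0.1176 -0.0194]
[ 0.5382 -0.0922] tool [0.1176 0.0039]
```

```bash
python3 -m pendant '[{"hand":0.2,"linear":[0,-0.0075,0.02],"yaw":0},{"hand":0.2,"linear":[0,0,0.03],"yaw":0},{"hand":0.2,"linear":[0,0,0.02],"yaw":0},{"hand":0.2,"linear":[0,0,0.008],"yaw":0},{"hand":0.2,"linear":[0,0,0.001],"yaw":0},{"hand":0.2,"linear":[0.01,0,0],"yaw":0},{"hand":0.2,"linear":[0.01,0,0],"yaw":0},{"hand":0.2,"linear":[0.01,0,0],"yaw":0},{"hand":0.2,"linear":[0.01,0,0],"yaw":0},{"hand":0.2,"linear":[0.01,0,0],"yaw":0}]'; python3 -m pendant '[{"hand":0.2,"linear":[0.01,0,0],"yaw":0},{"hand":0.2,"linear":[0.01,0,0],"yaw":0},{"hand":0.2,"linear":[0.01,0,0],"yaw":0},{"hand":0.2,"linear":[0.01,0,0],"yaw":0},{"hand":0.2,"linear":[0.01,0,0],"yaw":0},{"hand":0.2,"linear":[0.01,0,0],"yaw":0},{"hand":0.2,"linear":[0.01,0,0],"yaw":0},{"hand":0.2,"linear":[0.01,0,0],"yaw":0},{"hand":0.2,"linear":[0,0,0],"yaw":0}]'; python3 - <<'E'
from h import *
st=arm.sense(); print(st["tool_pos"],st["tool_rot"]); w=arm.snapshot("wrist"); t=arm.snapshot("top")
cv2.imwrite("pics/w11.png",np.hstack([cv2.resize(t["img"][70:270,150:410],(390,300),interpolation=cv2.INTER_CUBIC),cv2.resize(w["img"],(400,300))]))
E
```

```text
clock: 13.25
tool_pos: [0.5466, -0.1597, -0.035]
tool_rot: [180.0, 0.0, 106.2]
wrist_force: [0.1, 0.1, 0.5]
gripper_width: 0.198
clock: 14.15
tool_pos: [0.5237, -0.0825, -0.0358]
tool_rot: [-180.0, -0.0, 106.3]
wrist_force: [-0.6, 0.0, 0.6]
gripper_width: 0.201
[ 0.52369252 -0.08248306 -0.03575504] [-1.79976595e+02 -4.30864659e-02  1.06282266e+02]
```

View pics/w11.png

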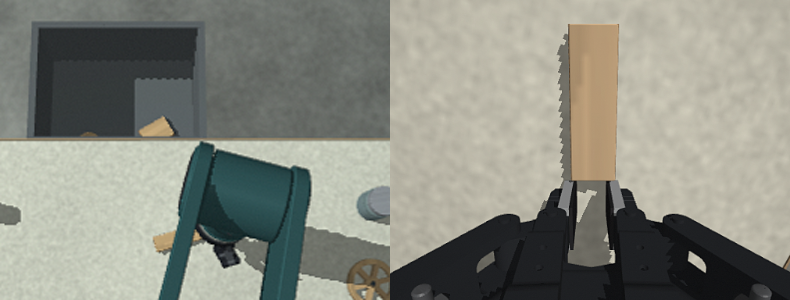

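The strip slid straight along its length, its far end at (593,25) and its near end against the tips at (593,181).

```bash
python3 -m pendant '[{"hand":0.2,"linear":[0.008,0,0],"yaw":0},{"hand":0.2,"linear":[0.008,0,0],"yaw":0},{"hand":0.2,"linear":[0,0,0],"yaw":0},{"hand":0.2,"linear":[-0.015,0,0],"yaw":0},{"hand":0.2,"linear":[0,0,-0.045],"yaw":0},{"hand":0.5,"linear":[0,0,-0.03],"yaw":0},{"hand":0.5,"linear":[0,0,0],"yaw":-8.5},{"hand":0.5,"linear":[0,0,0],"yaw":-8.5},{"hand":0.5,"linear":[0,0,0],"yaw":-8.5},{"hand":0.5,"linear":[0,0,0],"yaw":-8.5},{"hand":0.5,"linear":[0,0,0],"yaw":-8.5}]'; python3 -m pendant '[{"hand":0.5,"linear":[0,0,0],"yaw":-8.5},{"hand":0.5,"linear":[0,0,0],"yaw":-8.5},{"hand":0.5,"linear":[0,0,0],"yaw":-8.5},{"hand":0.5,"linear":[0,0,0],"yaw":-8.5},{"hand":0.5,"linear":[0,0,0],"yaw":-8.5},{"hand":0.5,"linear":[0,0,0],"yaw":-5},{"hand":0.5,"linear":[0,0,0],"yaw":0}]'; python3 - <<'E'
from h import *
st=arm.sense(); R=Ro.from_euler("xyz",st["tool_rot"],degrees=True).as_matrix()
c=np.array([.505,-.019]); d=np.array([.960,.280]); print((R.T@(np.array([*(c-.05*d),-.037])-st["tool_pos"])).round(4),st["joints"].round(1))
E
```

```text
clock: 15.35
tool_pos: [0.5244, -0.0843, 0.0395]
tool_rot: [-180.0, 0.0, 149.0]
wrist_force: [-0.1, 0.1, -0.0]
gripper_width: 0.499
clock: 16.05
tool_pos: [0.5244, -0.0842, 0.0395]
tool_rot: [-180.0, 0.0, -163.9]
wrist_force: [0.2, -0.6, 0.5]
gripper_width: 0.5
[0.0505 0.068  0.0764] [ -15.2    7.3   93.8   -0.    78.9 -121.4]
```

```bash
python3 -m pendant '[{"hand":0.5,"linear":[0.025,0.034,0],"yaw":0},{"hand":0.5,"linear":[0.025,0.034,0],"yaw":0},{"hand":0.5,"linear":[0,0,0],"yaw":0},{"hand":0.5,"linear":[0,0,0.04],"yaw":0},{"hand":0.5,"linear":[0,0,0.025],"yaw":0},{"hand":0.5,"linear":[0,0,0.01],"yaw":0},{"hand":0.5,"linear":[0,0,0.001],"yaw":0},{"hand":0.5,"linear":[-0.01,0,0],"yaw":0},{"hand":0.5,"linear":[-0.015,0,0],"yaw":0},{"hand":0.5,"linear":[-0.015,0,0],"yaw":0},{"hand":0.5,"linear":[-0.015,0,0],"yaw":0},{"hand":0.5,"linear":[-0.015,0,0],"yaw":0}]'; python3 - <<'E'
from h import *
st=arm.sense(); print(st["tool_pos"],st["tool_rot"]); w=arm.snapshot("wrist"); t=arm.snapshot("scene")
cv2.imwrite("pics/w12.png",np.hstack([cv2.resize(t["img"][100:250,150:345],(390,300),interpolation=cv2.INTER_CUBIC),cv2.resize(w["img"],(400,300))]))
E
```

```text
clock: 17.25
tool_pos: [0.5276, -0.0121, -0.0344]
tool_rot: [-179.9, 0.3, -163.8]
wrist_force: [-0.8, 0.6, -0.2]
gripper_width: 0.5
[ 0.5276145  -0.01211172 -0.03439872] [-179.8969015     0.25099579 -163.8237599 ]
```

No views are left, so I'll check the strip numerically by its wood colour.

```bash
cat >> h.py <<'E'
def wood(im):
    h=cv2.cvtColor(im,cv2.COLOR_BGR2HSV); m=cv2.inRange(h,(8,70,60),(25,180,255))
    n,l,st,c=cv2.connectedComponentsWithStats(m)
    return [(cv2.minAreaRect(np.argwhere(l==i)[:,::-1].astype(np.float32)),st[i,4]) for i in range(1,n) if st[i,4]>25]
E
python3 - <<'E'
from h import *
st=arm.sense()
for n in("wrist","scene"):
    s=arm.snapshot(n)
    for r,a in wood(s["img"]):
        f=(lambda p:wworld(s,st,p,.012,1)) if n=="wrist" else (lambda p:world(s,p,.012,1))
        print(n,a,np.round(r[0]),"world",f(r[0]).round(3),[f(p).round(3).tolist() for p in cv2.boxPoints(r)])
E
```

```text
wrist 5965 [258. 300.] world [ 0.549 -0.007] [[0.572, -0.031], [0.543, -0.037], [0.527, 0.016], [0.555, 0.026]]
scene 2111 [26. 22.] world [-1.623  0.887] [[-1.324, 0.508], [-2.587, 1.286], [-2.055, 1.421], [-1.012, 0.634]]
scene 341 [62. 15.] world [-1.527  1.106] [[-2.038, 1.425], [-2.01, 1.508], [-1.145, 0.868], [-1.173, 0.811]]
scene 617 [252.   4.] world [-0.546  1.931] [[-0.861, 1.752], [-1.059, 2.026], [-0.243, 2.13], [-0.125, 1.869]]
scene 194 [323.   6.] world [-0.111  2.15 ] [[-0.263, 2.285], [-0.12, 2.391], [0.025, 2.03], [-0.104, 1.937]]
scene 149 [492.   3.] world [0.9   3.216] [[0.755, 3.207], [1.028, 3.525], [1.043, 3.232], [0.787, 2.947]]
scene 144 [250.  61.] world [0.068 0.893] [[-0.007, 0.949], [0.053, 0.986], [0.139, 0.842], [0.082, 0.807]]
scene 299 [316.  68.] world [0.364 0.971] [[0.326, 0.898], [0.315, 1.167], [0.404, 1.048], [0.406, 0.805]]
scene 2357 [407. 129.] world [0.866 0.595] [[0.471, 0.604], [1.144, 1.226], [1.204, 0.601], [0.686, 0.188]]
scene 301 [257. 128.] world [0.44  0.332] [[0.366, 0.37], [0.442, 0.416], [0.509, 0.297], [0.439, 0.254]]
scene 204 [229. 191.] world [ 0.559 -0.012] [[0.557, -0.055], [0.53, 0.039], [0.561, 0.033], [0.586, -0.06]]
scene 1959 [183. 303.] world [ 0.691 -0.372] [[0.679, -0.587], [0.68, -0.058], [0.711, -0.073], [0.7, -0.59]]
scene 177 [298. 226.] world [ 0.777 -0.045] [[0.751, -0.032], [0.782, -0.014], [0.803, -0.057], [0.773, -0.075]]
scene 658 [108. 246.] world [ 0.444 -0.333] [[0.381, -0.324], [0.446, -0.283], [0.503, -0.342], [0.443, -0.38]]
```

```bash
python3 -m pendant '[{"hand":0.5,"linear":[-0.01,0,0.0025],"yaw":0},{"hand":0.5,"linear":[-0.015,0,0],"yaw":0},{"hand":0.5,"linear":[-0.015,0,0],"yaw":0},{"hand":0.5,"linear":[-0.015,0,0],"yaw":0},{"hand":0.5,"linear":[-0.015,0,0],"yaw":0},{"hand":0.5,"linear":[-0.015,0,0],"yaw":0},{"hand":0.5,"linear":[-0.015,0,0],"yaw":0},{"hand":0.5,"linear":[-0.015,0,0],"yaw":0},{"hand":0.5,"linear":[-0.015,0,0],"yaw":0},{"hand":0.5,"linear":[-0.015,0,0],"yaw":0},{"hand":0.5,"linear":[-0.015,0,0],"yaw":0},{"hand":0.5,"linear":[-0.015,0,0],"yaw":0}]'; python3 -m pendant '[{"hand":0.5,"linear":[-0.01,0,0],"yaw":0},{"hand":0.5,"linear":[0,0,0],"yaw":0},{"hand":0.5,"linear":[0,0,0],"yaw":0},{"hand":0.5,"linear":[0,0,-0.045],"yaw":0},{"hand":0.5,"linear":[0,0,-0.045],"yaw":0},{"hand":0.5,"linear":[0.045,0,-0.01],"yaw":0},{"hand":0.5,"linear":[0.045,0,-0.01],"yaw":0},{"hand":0.5,"linear":[0.045,0,-0.01],"yaw":0},{"hand":0.5,"linear":[0.045,0,0],"yaw":0},{"hand":0.5,"linear":[0.045,0,0],"yaw":0},{"hand":0.5,"linear":[0.045,0,0],"yaw":0},{"hand":0.5,"linear":[0,0,0],"yaw":0}]'; python3 - <<'E'
from h import *
st=arm.sense()
for n in("top","scene"):
    s=arm.snapshot(n); cv2.imwrite(f"pics/end_{n}.png",s["img"])
    for r,a in wood(s["img"]):
        P=world(s,r[0],.012,1)
        if -.1<P[0]-.6<.45 and abs(P[1])<.5 or n=="top": print(n,a,np.round(r[0]),np.round(r[1]),"z=.012",P.round(3),"binfloor",world(s,r[0],-.14,1).round(3))
E
```

```text
clock: 18.65
tool_pos: [0.6929, 0.0369, -0.0393]
tool_rot: [180.0, 0.0, -163.8]
wrist_force: [0.0, -1.0, -0.3]
gripper_width: 0.501
clock: 19.85
tool_pos: [0.4357, -0.036, 0.079]
tool_rot: [179.9, -0.3, -163.9]
wrist_force: [0.4, 0.1, 0.3]
gripper_width: 0.504
top 151 [224. 157.] [22.  9.] z=.012 [0.683 0.076] binfloor [0.726 0.089]
top 193 [254. 154.] [12. 23.] z=.012 [0.689 0.005] binfloor [0.733 0.005]
top 303 [314. 162.] [302.   0.] z=.012 [ 0.669 -0.141] binfloor [ 0.71  -0.166]
top 335 [107. 260.] [37. 39.] z=.012 [0.438 0.342] binfloor [0.439 0.4  ]
top 636 [398. 259.] [33. 31.] z=.012 [ 0.439 -0.327] binfloor [ 0.44  -0.384]
top 111 [508. 374.] [17.  7.] z=.012 [ 0.189 -0.551] binfloor [ 0.147 -0.646]
scene 1997 [193. 292.] [ 11. 262.] z=.012 [ 0.691 -0.34 ] binfloor [ 0.598 -0.237]
scene 304 [300. 230.] [25. 17.] z=.012 [ 0.788 -0.059] binfloor [0.717 0.108]
```

```bash
python3 - <<'E'
import cv2
for f,(r0,r1,c0,c1) in (("top",(144,168,196,272)),("scene",(196,246,262,330))):
    im=cv2.imread(f"pics/end_{f}.png"); h=cv2.cvtColor(im,cv2.COLOR_BGR2HSV)
    print(f)
    for r in range(r0,r1,1 if f=="top" else 2):
        print(r,"".join("#" if h[r,c,1]>75 and 5<h[r,c,0]<28 and h[r,c,2]>110 else "+" if h[r,c,1]>60 and 5<h[r,c,0]<28 else "o" if h[r,c,2]>140 else "." for c in range(c0,c1)))
E
```

```text
top
144 ............................................................................
145 ............................................................................
146 ............................................................................
147 ......................++....................................................
148 .....................++++.....................................##............
149 .....................+++++..................................####............
150 ...................++++++++..............................+#######...........
151 ...................+++++++++............................+#########..........
152 ..................++++++++++++........................+###########..........
153 .................++++++++++++++......................##############.........
154 ..................++++++++++++++..................+################.........
155 ...................++++++++++++++#...............+##################........
156 ....................+++++++++++++++............+#####################.......
157 ......................++++++++++++++...
[... 1978 characters left out ...]
....+++++++++++++++........................
228 .............................+++++++++++++++........................
230 ..............................++++++++++++++........................
232 ..................................+++++++++++++++...................
234 ...............................+++++++++++++++++++..................
236 ................................+++++++++++++++++++.................
238 .....................................++++++++++++++.................
240 ..........................................+++++.....................
242 ....................................................................
244 ....................................................................
```

```bash
python3 - <<'E'
import cv2,numpy as np
from h import *
a=cv2.resize(cv2.imread("pics/top1.png"),(512,384),interpolation=cv2.INTER_AREA); b=cv2.imread("pics/end_top.png")
for n,(u,v) in dict(glue=(172,316),tape=(173,407),wheel=(623,405),jar=(627,322)).items():
    u,v=int(u/1.5625),int(v/1.5625); t=a[v-22:v+22,u-24:u+24]; m=cv2.matchTemplate(b[v-30:v+30,u-32:u+32],t,cv2.TM_CCOEFF_NORMED); _,q,_,l=cv2.minMaxLoc(m); print(n,round(q,3),"shift px",np.array(l)-8)
arm.hand_in(); print(arm.sense()["clock"])
E
```

```text
glue 0.998 shift px [0 0]
tape 0.996 shift px [0 0]
wheel 0.622 shift px [0 0]
jar 0.998 shift px [0 0]
the job is handed in; nothing more can be done
the job is handed in; nothing more can be done
```

I swept the plug, the block and the strip over the far edge into the scrap bin and handed the job in. The robot clock read about 20 s, against the 61 s limit. The strip was first slid lengthwise along the bench until it was in front of the bin, then pushed over. Nothing was picked up.

**Fingertip height:** the real tips sit about 42 mm behind the reported TCP. My first sweep therefore passed over the plug without touching it. I measured the offset from the wrist and scene pictures and corrected for it.

**Last checks:**
- **Offcuts:** the final top picture shows all three inside the bin, with nothing left along the bench edge. My 12 picture views were used up by then, so I checked this, and the strip's last push, with image code and not by eye.
- **Glue stick, tape and jar:** they match the start picture with no shift (match scores 0.996 to 0.998).
- **Wheel:** its picture match was weaker, at 0.62, though it also showed no shift. I think the arm or its shadow caused the low score but did not confirm it. Its position by colour was (0.439, -0.327), against (0.438, -0.329) at the start.
- **Wrist force:** it was never above about 1.5 N at the end of any move.

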